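# Lid the dried sample jars, widest first

### The job

Close the three dried glass sample jars on the bench, each with the knobbed blue lid of its own size, so that the lid sits flat on the rim with its plug in the mouth. Close the largest jar first, then the medium one, then the smallest, because the widest mouth takes up damp fastest. Set the lids down rather than dropping them, leave the jars standing where they are, and leave the flat screw cap, the timer and the beaker alone.

Things in the scene. Friction and masses are not known exactly. Their poses are not given: they have to be found in the camera images.
- jar_large: the large sample jar: an open, empty, straight round jar of clear glass with a thin blue band just below its rim, standing upright, loose; outer diameter 74 mm, mouth (inner) diameter 66 mm, height 60 mm, wall 4 mm, inner floor 5 mm thick. Origin: centre of its underside, z up. Its own lid's flange lies on the rim when closed, so that the underside of the lid's plug is then 48 mm above this origin
- jar_medium: the medium sample jar: an open, empty, straight round jar of clear glass with a thin blue band just below its rim, standing upright, loose; outer diameter 58 mm, mouth (inner) diameter 50 mm, height 54 mm, wall 4 mm, inner floor 5 mm thick. Origin: centre of its underside, z up. Its own lid's flange lies on the rim when closed, so that the underside of the lid's plug is then 42 mm above this origin
- jar_small: the small sample jar: an open, empty, straight round jar of clear glass with a thin blue band just below its rim, standing upright, loose; outer diameter 42 mm, mouth (inner) diameter 34 mm, height 48 mm, wall 4 mm, inner floor 5 mm thick. Origin: centre of its underside, z up. Its own lid's flange lies on the rim when closed, so that the underside of the lid's plug is then 36 mm above this origin
- lid_large: the large lid, which fits the large jar: blue plastic, standing right way up on its plug, loose. From the bottom: tapered round plug 12 mm high (diameter 52 mm at its foot, 58 mm at its top), flange 80 mm in diameter and 5 mm thick, then in the middle an upright cylindrical knob 20 mm in diameter and 24 mm high (from 17 to 41 mm above the origin) by which to pinch it. Origin: centre of the plug's underside, z up
- lid_medium: the medium lid, which fits the medium jar: blue plastic, standing right way up on its plug, loose. From the bottom: tapered round plug 12 mm high (diameter 36 mm at its foot, 42 mm at its top), flange 64 mm in diameter and 5 mm thick, then in the middle an upright cylindrical knob 20 mm in diameter and 24 mm high (from 17 to 41 mm above the origin) by which to pinch it. Origin: centre of the plug's underside, z up
- lid_small: the small lid, which fits the small jar: blue plastic, standing right way up on its plug, loose. From the bottom: tapered round plug 12 mm high (diameter 20 mm at its foot, 26 mm at its top), flange 48 mm in diameter and 5 mm thick, then in the middle an upright cylindrical knob 20 mm in diameter and 24 mm high (from 17 to 41 mm above the origin) by which to pinch it. Origin: centre of the plug's underside, z up
- screw_cap: a flat blue ribbed screw cap without a knob, 61 mm in diameter, 18 mm high, lying loose on the bench: belongs elsewhere, leave it. Origin: centre of its underside
- timer: a pink lab timer, 62 x 62 x 18 mm, lying loose on the bench display up: leave it. Origin: centre of its underside
- beaker: an empty glass beaker, 68 mm in diameter, 90 mm high, standing loose off to the side: leave it. Origin: centre of its underside
Not all that is in view belongs to the job. Leave any green, orange or yellow look-alike of the lid_medium alone.

How it is judged:
On the way, in this order (a step that is already met when the one before it is completed fails the run):
1. the large lid sits flat on the large jar, let go (horizontal distance between lid_large and jar_large below 0.008 m and z of lid_large in the frame of jar_large between 0.045 and 0.051 m and angle between lid_large's own z axis and vertical below 0.08 rad and contact force between the fingers and lid_large below 0.1 N), for 0.2 s.
2. the medium lid sits flat on the medium jar, let go (horizontal distance between lid_medium and jar_medium below 0.008 m and z of lid_medium in the frame of jar_medium between 0.039 and 0.045 m and angle between lid_medium's own z axis and vertical below 0.08 rad and contact force between the fingers and lid_medium below 0.1 N), for 0.2 s.
3. the small lid sits flat on the small jar, let go (horizontal distance between lid_small and jar_small below 0.008 m and z of lid_small in the frame of jar_small between 0.033 and 0.039 m and angle between lid_small's own z axis and vertical below 0.08 rad and contact force between the fingers and lid_small below 0.1 N), for 0.2 s.
At the end, for the whole second after the job is handed in: Each of the three lids sits on the jar of its own size, centred within 8 mm, its flange on the rim within 3 mm in height, level within 0.08 rad, let go and at rest; the jars stand upright (within 0.08 rad), at rest, within 30 mm of where they were at the start (all of step 1 and all of step 2 and all of step 3 and linear speed of each of lid_large, jar_large, lid_medium, jar_medium, lid_small, jar_small below 0.02 m/s and angle between each of jar_large, jar_medium, jar_small's own z axis and vertical below 0.08 rad and distance of each of jar_large, jar_medium, jar_small from where it was at the start of the episode below 0.03 m); the robot touches nothing.
It fails at once if the screw cap, the timer or the beaker is disturbed (moved more than 25 mm) (distance of any of screw_cap, timer, beaker from where it was at the start of the episode above 0.025 m).
It fails at once if a lid is dropped (moves faster than 0.6 m/s while not held) ((contact force between the fingers and lid_large below 0.05 N and linear speed of lid_large above 0.6 m/s) or (contact force between the fingers and lid_medium below 0.05 N and linear speed of lid_medium above 0.6 m/s) or (contact force between the fingers and lid_small below 0.05 N and linear speed of lid_small above 0.6 m/s)).
It also fails if it takes over 96 s, if anything falls off the work surface, if the arm or the gripper's body presses on something with over 40 N, if the wrist force passes 120 N, or if a joint passes its speed limit or range.

### The arm

A 7-joint arm with a two-finger parallel gripper is mounted at the origin on the work surface. World frame = base frame: x ahead of the robot, y to its left, z up, the work surface at z = 0. Lengths are in m, angles in rad, forces in N, time in s.
With the tool pointing down it reaches from about 0.4 to 0.85 m from the base axis. Payload 10.4 kg.
Tool frame: the origin (TCP) lies between the finger pads; the fingertips stand 14 mm ahead of it and the grasp point (between the pads) lies 5 mm behind it; z points along the fingers, y is the line along which they close (so a half turn about z gives the same grasp; the last joint's range is limited). The gripper opens to 87 mm and grips with 3 to 60 N. Pads are 19 mm wide; open, the fingers measure 117 mm over their backs; the gripper's body (75 mm by 190 mm) begins 51 mm behind the grasp point.
Start: joints at [1.243, 0.332, -0.065, 1.46, 0.022, 1.35, -0.088], TCP at [0.188, -0.596, 0.237] pointing down, gripper open.
Joint ranges: [-2.6, 2.6], [-0.5, 2.12], [-1.47, 1.34], [0.16, 2.42], [-1.27, 4.41], [0.06, 2.06], [-2.6, 2.6]. Speed limits (rad/s): [2.22, 2.22, 2.79, 2.79, 3.14, 3.14, 3.14].

### API

Orientations are given as a unit quaternion [x, y, z, w].
In Python, from bench import * gives the robot as it stands.
- The arm moves only by the tool drive_tool, never from a script. Its argument "deltas" is a list of rows, each a list of 7 numbers: the turn, a rotation vector about the tool's x, y, z in degrees, then the shift along the tool's x, y, z in m, then the closure, from -1 (fully open) to 1 (shut). A call has 1 to 12 rows; each row is the pose to reach, as a shift and turn from the pose commanded when the call began, along the tool's axes at that moment; what a row does not reach only later rows make up. A row lasts 1/10 s, in which the tool goes at most 50 mm and 8.59 degrees, less where a joint would pass 70% of its speed; a pose out of reach is approached as far as the arm can. A call with a gripper value outside its range is refused whole. The fingers move at their own pace and stop on an object; "squeeze" is the grip in N (left out, the last holds). Time passes only in rows, so rows that repeat a pose let the fingers close. It gives the time, the measured TCP pose, the force and the opening at its end, in the units of the state.
- read_state(): the state, without advancing time (a new reading comes with each control period).
- camera(name): name is "side" or "top"; returns (picture, depth): 480x640x3 uint8, red, green, blue; 480x640 float32, m along the optical axis (not along the pixel's ray), 0 where there is no reading.
- camera_params(name): a dict with "K" (3x3 intrinsics, pixels), "R" (3x3) and "t" (3): a world point X has camera coordinates R X + t. Camera axes: x right, y down, z forward; pixel columns grow to the right and rows downward; lengths in m; the calibration is good to about 2 mm. A picture is of the moment at which its call begins. camera_params takes no time and is no camera call.
- close_job(): hands the job in, once; it reports no verdict.
Trained networks look in the newest picture that a camera, given by its name, has taken for a name from the list of things; names that differ only in an ending like _2 or _b are one class to them, and where a whole thing is asked for, a point or a joint stands for the part that bears it (a point fixed in the world has none). Each returns a list of dicts, best first, with "score" (0 to 1); they miss things now and then, are a little off and sometimes report something else, mostly with a low value. They report only what shows in the picture. A call takes as long as a camera call. They do not tell look-alikes from the thing itself.
- outline_of(label, camera): "pixels" (480x640 bool, what is visible of it) and "location" ([column, row] as shares, 0 to 1, of the picture: columns of its width, rows of its height, amid what is visible of it).
- tip_of(label, camera): "location" ([column, row] as shares, 0 to 1, of the picture: columns of its width, rows of its height: a listed point, or the origin of a listed thing).
The state is a dict: "time": time; "joint_positions": joint angles; "joint_vel": joint speeds; "joint_torque": joint torques, N m; "ee_pos": TCP position; "eef_rot": TCP orientation; "ft_force": force on the tool from outside, world axes, zero at the start; "torque": the same for the moment, N m; "width": finger opening in m.
Only numpy, scipy, OpenCV 4.12 (cv2) and the standard library are available. Lean on these libraries where they do the work, as an engineer would, in place of code of your own. Each camera call takes 0.05 s, during which the arm holds its last target. There are 200 camera calls.

## Working session

There is one attempt and no reset: what is moved stays moved. The work goes in short steps, Python scripts to look and compute and a tool call to move; the robot and the scene stay as the last step left them, time stands still between calls to the robot, and variables do not carry over. Pictures are saved under pics/ and viewed, on a budget of 14 in all, crops included, one or two more only if the job needs it, and the job is handed in when it is done.

Besides the shell and the picture viewer there is one more tool, called in YAML: its name, and indented under it one key for each argument. drive_tool: Moves the arm, as the interface text tells. Its arguments: {"type":"object","properties":{"deltas":{"type":"array"},"squeeze":{"type":"number"}},"required":["deltas"]}

```bash
mkdir -p pics; ls; cat > h.py <<'E'
from bench import *
import numpy as np, cv2
from scipy.spatial.transform import Rotation as Rn
def cloud(cam,depth):
    p=camera_params(cam);K,R,t=map(np.array,(p["K"],p["R"],p["t"]))
    v,u=np.mgrid[0:480,0:640];d=depth
    c=np.stack([(u-K[0,2])/K[0,0]*d,(v-K[1,2])/K[1,1]*d,d],-1)
    return (c-t)@R
def snap(cam,name=None):
    im,d=camera(cam)
    if name: cv2.imwrite(f"pics/{name}.png",im[...,::-1])
    return im,d
E
python3 - <<'E'
from h import *
s=read_state();print({k:np.round(v,3) for k,v in s.items()})
for c in("top","side"):
    im,d=snap(c,c+"0");P=cloud(c,d);p=camera_params(c);print(c,-np.array(p["R"]).T@np.array(p["t"]),np.array(p["R"])[2])
    np.save(c+"0.npy",d)
    for l in("jar_large","jar_medium","jar_small","lid_large","lid_medium","lid_small","screw_cap","timer","beaker"):
        for o in outline_of(l,c)[:4]:
            m=o["pixels"]&(d>0);q=P[m];uv=np.array(o["location"])*[640,480]
            z=np.percentile(q[:,2],[5,50,98]) if len(q) else 0
            print(l,round(o["score"],2),uv.round(),m.sum(),np.median(q,0).round(3),np.round(z,3))
E
```

```text
pics
{'time': np.float64(0.0), 'joint_positions': array([ 1.243,  0.333, -0.065,  1.461,  0.022,  1.35 , -0.088]), 'joint_vel': array([ 0.   , -0.001, -0.001,  0.001,  0.   , -0.001, -0.001]), 'joint_torque': array([ 0.0000e+00, -6.2325e+01,  2.5000e-02, -3.8990e+01, -6.1000e-02,
        4.0000e-02,  0.0000e+00]), 'ee_pos': array([ 0.187, -0.596,  0.236]), 'eef_rot': array([ 0.988,  0.152, -0.   , -0.001]), 'ft_force': array([-0.345, -0.106,  0.137]), 'torque': array([-0.015, -0.024, -0.001]), 'width': np.float64(0.087)}
top [0.24196716 0.07905997 1.17586377] [ 0.19831753 -0.02101748 -0.97991246]
jar_large 0.96 [455. 158.] 1296 [ 0.606 -0.259  0.024] [0.002 0.024 0.061]
jar_medium 0.79 [397. 242.] 792 [ 0.444 -0.111  0.02 ] [0.002 0.02  0.056]
jar_small 0.66 [373. 165.] 470 [ 0.61  -0.087  0.032] [0.003 0.032 0.05 ]
jar_small 0.59 [399. 241.] 853 [ 0.443 -0.112  0.017] [0.001 0.017 0.056]
lid_large 0.7 [458. 222.] 1150 [ 0.456 -0.237  0.017] [0.012 0.017 0.041]
lid_medium 0.92 [197. 255.] 781 [0.454 0.299 0.017] [0.012 0.017 0.043]
lid_medium 0.82 [143. 239.] 760 [0.503 0.407 0.017] 
[... 909 characters left out ...]
 [383. 384.] 1658 [ 0.455 -0.247  0.016] [0.014 0.016 0.041]
lid_medium 0.67 [320. 199.] 512 [0.474 0.186 0.016] [0.012 0.016 0.04 ]
lid_medium 0.63 [304. 137.] 382 [0.501 0.399 0.016] [0.012 0.016 0.041]
lid_medium 0.6 [295. 169.] 466 [0.453 0.29  0.016] [0.011 0.016 0.04 ]
lid_medium 0.26 [425. 287.] 634 [ 0.604 -0.092  0.03 ] [0.003 0.03  0.048]
lid_small 0.91 [387. 218.] 340 [0.597 0.083 0.017] [0.012 0.017 0.041]
screw_cap 0.83 [315. 241.] 636 [0.441 0.084 0.016] [0.001 0.016 0.02 ]
timer 0.66 [357. 163.] 535 [0.6   0.276 0.016] [0.006 0.016 0.02 ]
beaker 0.78 [210. 142.] 1151 [0.284 0.385 0.061] [0.006 0.061 0.089]
beaker 0.48 [468. 361.] 2082 [ 0.604 -0.256  0.028] [0.003 0.028 0.06 ]
```

```bash
cat >> h.py <<'E'
from scipy.optimize import least_squares
def model_pose(cam,P,m,rtop,ztop,zf=None):
    """centre from points: rim circle at ztop; returns circle fits"""
    pass
def rim(q,zc,r,tol=.004):
    "centre of a disc/ring of known radius r at height zc via min-enclosing hull fit"
    s=q[abs(q[:,2]-zc)<tol][:,:2].astype(np.float32)
    if len(s)<12: return None,len(s)
    h=cv2.convexHull(s)[:,0]
    f=least_squares(lambda c:np.hypot(*(h-c[:2]).T)-c[2],[*s.mean(0),r],loss="soft_l1",f_scale=.001).x
    return f.round(4),len(s)
E
python3 - <<'E'
from h import *
t=dict(jar_large=(.06,.037),jar_medium=(.054,.029),jar_small=(.048,.021),lid_large=(.017,.04),lid_medium=(.017,.032),lid_small=(.017,.024),screw_cap=(.018,.0305),beaker=(.09,.034))
for c in("top","side"):
    im,d=snap(c);P=cloud(c,d)
    for l,(z,r) in t.items():
        for o in outline_of(l,c)[:4]:
            if o["score"]<.5: continue
            m=cv2.dilate(o["pixels"].astype(np.uint8),np.ones((3,3)))>0
            q=P[m&(d>0)]
            print(c,l,round(o["score"],2),"fit",*rim(q,z,r),"knob",*(rim(q,.041,.01) if "lid" in l else ()), "rgb",np.median(im[o["pixels"]],0))
a=cv2.imread("pics/top0.png");cv2.imwrite("pics/top0c.png",cv2.resize(a[120:420,80:560],(800,500)))
E
```

```text
top jar_large 0.94 fit [ 0.6016 -0.2549  0.0383] 242 knob rgb [ 94.  99. 105.]
top jar_medium 0.75 fit [ 0.4403 -0.1077  0.0305] 211 knob rgb [ 99. 103. 110.]
top jar_small 0.79 fit [ 0.6056 -0.0853  0.0225] 137 knob rgb [ 91.  95. 101.]
top lid_large 0.79 fit [ 0.4577 -0.2396  0.0394] 941 knob [ 0.4578 -0.2394  0.0095] 69 rgb [ 59.  75. 114.]
top lid_medium 0.9 fit [0.4561 0.3005 0.0316] 610 knob [0.4553 0.3002 0.0094] 72 rgb [ 59.  76. 114.]
top lid_medium 0.87 fit [0.479  0.1964 0.0315] 592 knob [0.4789 0.1959 0.0095] 73 rgb [ 65. 104.  69.]
top lid_medium 0.64 fit [0.343  0.2495 0.0313] 655 knob [0.343  0.2495 0.0092] 78 rgb [139. 139.  72.]
top lid_medium 0.6 fit [0.5049 0.4092 0.0317] 588 knob [0.5042 0.4083 0.0097] 70 rgb [134.  87.  54.]
top lid_small 0.79 fit [0.6018 0.0929 0.0234] 275 knob [0.6014 0.093  0.0091] 57 rgb [ 70.  81. 114.]
top lid_small 0.68 fit [0.2855 0.4057 0.0272] 63 knob [0.2852 0.4058 0.029 ] 77 rgb [95. 96. 94.]
top screw_cap 0.79 fit [0.4444 0.0948 0.0295] 573 knob rgb [ 62.  79. 118.]
top beaker 0.91 fit [0.2855 0.4068 0.0334] 202 knob rgb [95. 95. 91.
[... 377 characters left out ...]
 0.0095] 102 rgb [ 25.  65. 127.]
side lid_medium 0.94 fit [0.4548 0.2965 0.0322] 327 knob [0.4548 0.2962 0.0097] 44 rgb [ 47.  69. 122.]
side lid_medium 0.91 fit [0.3417 0.245  0.0318] 372 knob [0.3414 0.245  0.01  ] 48 rgb [165. 148.   5.]
side lid_medium 0.83 fit [0.503 0.404 0.032] 271 knob [0.5033 0.4024 0.0094] 34 rgb [166.  88.  30.]
side lid_medium 0.72 fit [0.4779 0.1927 0.032 ] 371 knob [0.4777 0.1925 0.0095] 46 rgb [ 46. 108.  50.]
side lid_small 0.87 fit [0.6002 0.0885 0.0236] 220 knob [0.601  0.0886 0.0096] 54 rgb [ 49.  69. 123.]
side screw_cap 0.89 fit [0.4433 0.0895 0.03  ] 476 knob rgb [ 43.  68. 123.]
side beaker 0.68 fit [0.2841 0.4034 0.0338] 116 knob rgb [107. 106.  97.]
```

View pics/top0.png

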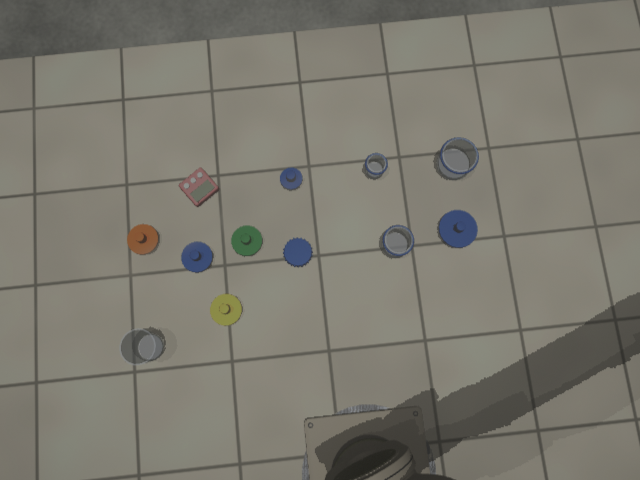

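View pics/side0.png

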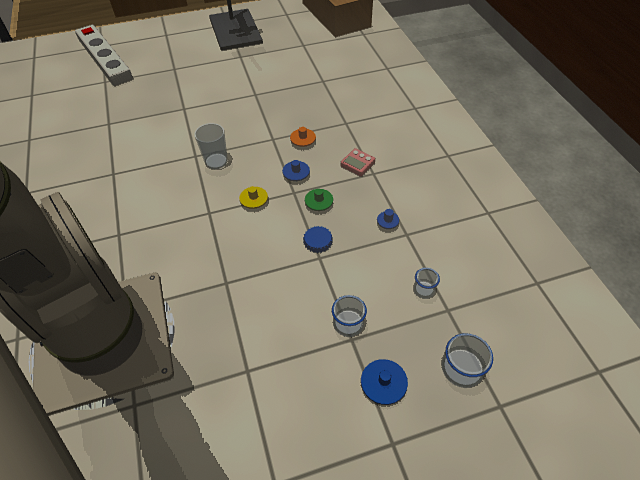

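The overhead picture shows the large jar (458,157), medium jar (398,241), small jar (376,165) and blue lids: large (458,228), medium (197,256) and small (291,178). The blue screw cap is at (298,252), and the green, orange and yellow lids are look-alikes. The side picture agrees; the cameras differ by about 4 mm in y, so I average them. First I go above the large lid and square the tool to the world axes.

drive_tool:
  deltas:
    - [0, 0, 17.5, 0.364, -0.257, 0.086, -0.2]
    - [0, 0, 17.5, 0.364, -0.257, 0.086, -0.2]
    - [0, 0, 17.5, 0.364, -0.257, 0.086, -0.2]
    - [0, 0, 17.5, 0.364, -0.257, 0.086, -0.2]
    - [0, 0, 17.5, 0.364, -0.257, 0.086, -0.2]
    - [0, 0, 17.5, 0.364, -0.257, 0.086, -0.2]
    - [0, 0, 17.5, 0.364, -0.257, 0.086, -0.2]
    - [0, 0, 17.5, 0.364, -0.257, 0.086, -0.2]
    - [0, 0, 17.5, 0.364, -0.257, 0.086, -0.2]
    - [0, 0, 17.5, 0.364, -0.257, 0.086, -0.2]
    - [0, 0, 17.5, 0.364, -0.257, 0.086, -0.2]
    - [0, 0, 17.5, 0.364, -0.257, 0.086, -0.2]
  squeeze: 15

```text
time: 3.1
ee_pos: [0.457, -0.2431, 0.1507]
eef_rot: [1.0, -0.001, -0.0, 0.0]
ft_force: [0.3, -0.6, 0.2]
width: 0.0522
```

drive_tool:
  deltas:
    - [0, 0, 0, 0, -0.0015, 0.04, -0.2]
    - [0, 0, 0, 0, -0.0015, 0.07, -0.2]
    - [0, 0, 0, 0, -0.0015, 0.09, -0.2]
    - [0, 0, 0, 0, -0.0015, 0.105, -0.2]
    - [0, 0, 0, 0, -0.0015, 0.115, -0.2]
    - [0, 0, 0, 0, -0.0015, 0.115, -0.2]
    - [0, 0, 0, 0, -0.0015, 0.115, -0.2]
    - [0, 0, 0, 0, -0.0015, 0.115, 0.2]
    - [0, 0, 0, 0, -0.0015, 0.115, 0.6]
    - [0, 0, 0, 0, -0.0015, 0.115, 1]
    - [0, 0, 0, 0, -0.0015, 0.115, 1]
    - [0, 0, 0, 0, -0.0015, 0.115, 1]

```text
time: 4.3
ee_pos: [0.4578, -0.2403, 0.0357]
eef_rot: [1.0, -0.0, 0.0, 0.0]
ft_force: [0.4, -1.0, -0.3]
width: 0.0202
```

drive_tool:
  deltas:
    - [0, 0, 0, 0, 0, 0, 1]
    - [0, 0, 0, 0, 0, 0, 1]
    - [0, 0, 0, 0, 0, -0.01, 1]
    - [0, 0, 0, 0, 0, -0.03, 1]
    - [0, 0, 0, 0, 0, -0.06, 1]
    - [0, 0, 0, 0, 0, -0.085, 1]
    - [0, 0, 0, 0, 0, -0.1, 1]
    - [0, 0, 0, 0, 0, -0.1, 1]
  squeeze: 20

```text
time: 5.1
ee_pos: [0.4589, -0.2408, 0.1382]
eef_rot: [1.0, -0.0, 0.002, 0.001]
ft_force: [0.4, -0.6, -0.7]
width: 0.0194
```

drive_tool:
  deltas:
    - [0, 0, 0, 0.03, 0.004, 0, 1]
    - [0, 0, 0, 0.07, 0.008, 0, 1]
    - [0, 0, 0, 0.11, 0.013, 0, 1]
    - [0, 0, 0, 0.135, 0.0155, 0, 1]
    - [0, 0, 0, 0.142, 0.0155, 0, 1]
    - [0, 0, 0, 0.142, 0.0155, 0.01, 1]
    - [0, 0, 0, 0.142, 0.0155, 0.02, 1]
    - [0, 0, 0, 0.142, 0.0155, 0.02, 1]

```text
time: 5.9
ee_pos: [0.5973, -0.2559, 0.1131]
eef_rot: [1.0, -0.001, -0.002, -0.0]
ft_force: [-0.9, 1.3, -0.7]
width: 0.0193
```

```bash
cat > rel.py <<'E'
from h import *
import sys
# usage: rel.py size zjar rj rl name : held-lid vs jar centres in each camera
sz=sys.argv[1];zj,rj,rl={"large":(.06,.037,.04),"medium":(.054,.029,.032),"small":(.048,.021,.024)}[sz]
s=read_state();tc=np.array(s["ee_pos"]);print("tcp",tc.round(4),"w",round(s["width"],4))
for c in("top","side"):
    im,d=snap(c,sys.argv[2]+c);P=cloud(c,d)
    near=np.hypot(P[...,0]-tc[0],P[...,1]-tc[1])<.055
    hs=cv2.cvtColor(im,cv2.COLOR_RGB2HSV);bl=(hs[...,0]>100)&(hs[...,0]<130)&(hs[...,1]>80)
    q=P[near&(d>0)&bl]
    f=q[(q[:,2]<tc[2]-.01)&(q[:,2]>tc[2]-.03)]
    zf=np.median(f[:,2]) if len(f) else np.nan
    print(c,"flange z",round(float(zf),4),*rim(q,zf,rl))
    if len(f)>20:
        A=np.c_[f[:,:2]-f[:,:2].mean(0),np.ones(len(f))];k=abs(f[:,2]-zf)<.005
        print("  tilt",np.linalg.lstsq(A[k],f[k,2],rcond=None)[0][:2].round(3))
    for o in outline_of("jar_"+sz,c)[:2]:
        q=P[(cv2.dilate(o["pixels"].astype(np.uint8),np.ones((3,3)))>0)&(d>0)]
        print("  jar",round(o["score"],2),*rim(q,zj,rj))
    u,v=[int(x) for x in (np.argwhere(near&(d>0)).mean(0)[::-1])]
    u=min(max(u,80),560);v=min(max(v,60),420)
    cv2.imwrite(f"pics/{sys.argv[2]}{c}_crop.png",cv2.resize(im[v-60:v+60,u-80:u+80,::-1],(400,300)))
a=[cv2.imread(f"pics/{sys.argv[2]}{c}_crop.png") for c in("top","side")];cv2.imwrite(f"pics/{sys.argv[2]}.png",np.hstack(a))
E
python3 rel.py large L1
```

```text
tcp [ 0.5973 -0.2559  0.1131] w 0.0193
top flange z 0.0938 [ 0.5935 -0.2546  0.0359] 411
  tilt [-0.015  0.005]
  jar 0.68 [ 0.4409 -0.1083  0.027 ] 14
  jar 0.62 [ 0.5964 -0.2526  0.034 ] 83
side flange z 0.0957 [ 0.5955 -0.2584  0.0386] 922
  tilt [-0.001  0.   ]
  jar 0.65 [ 0.599  -0.2612  0.037 ] 189
```

View pics/L1.png

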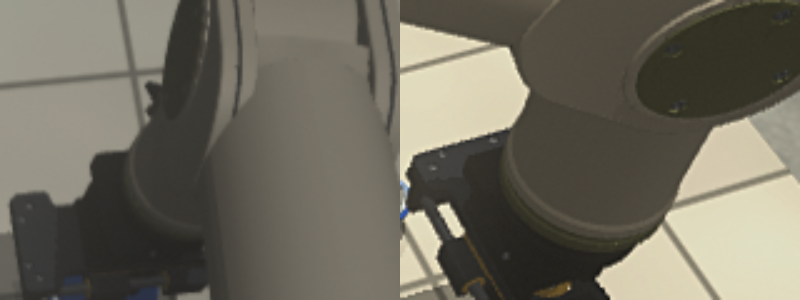

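drive_tool:
  deltas:
    - [0, 0, 0, 0, 0.001, 0, 1]
    - [0, 0, 0, 0, 0.001, 0, 1]
    - [0, 0, 0, 0, 0.001, 0.005, 1]
    - [0, 0, 0, 0, 0.001, 0.01, 1]
    - [0, 0, 0, 0, 0.001, 0.01, 1]
    - [0, 0, 0, 0, 0.001, 0.01, 1]

```text
time: 6.7
ee_pos: [0.5995, -0.2568, 0.1052]
eef_rot: [1.0, -0.0, -0.0, -0.0]
ft_force: [0.5, 0.3, -1.1]
width: 0.0195
```

```bash
sed -i 's/np.argwhere(near&(d>0)).mean/np.argwhere(near\&bl\&(d>0)).mean/' rel.py; python3 rel.py large L2
```

```text
tcp [ 0.5995 -0.2568  0.1052] w 0.0195
top flange z 0.086 [ 0.5948 -0.2558  0.0354] 395
  tilt [-0.025  0.003]
  jar 0.72 [ 0.6001 -0.2537  0.0372] 79
  jar 0.38 None 0
side flange z 0.0862 [ 0.5963 -0.2594  0.0382] 906
  tilt [-0.002 -0.   ]
  jar 0.58 [ 0.5971 -0.261   0.0369] 162
```

View pics/L2.png

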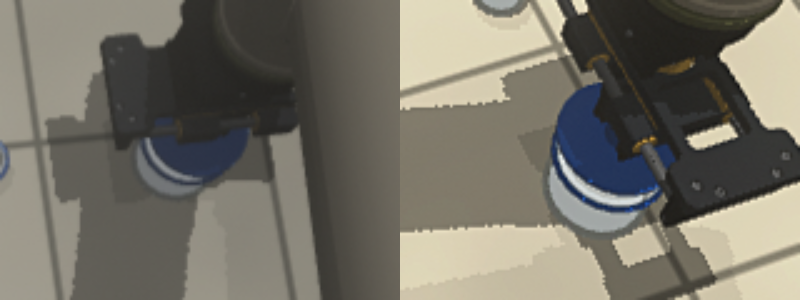

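drive_tool:
  deltas:
    - [0, 0, 0, 0.0015, 0.0005, 0.003, 1]
    - [0, 0, 0, 0.0015, 0.0005, 0.006, 1]
    - [0, 0, 0, 0.0015, 0.0005, 0.009, 1]
    - [0, 0, 0, 0.0015, 0.0005, 0.012, 1]
    - [0, 0, 0, 0.0015, 0.0005, 0.015, 1]
    - [0, 0, 0, 0.0015, 0.0005, 0.017, 1]
    - [0, 0, 0, 0.0015, 0.0005, 0.017, 1]
    - [0, 0, 0, 0.0015, 0.0005, 0.017, 1]

```text
time: 7.7
ee_pos: [0.6012, -0.2574, 0.0886]
eef_rot: [1.0, -0.0, 0.0, 0.0]
ft_force: [1.4, 0.2, -1.5]
width: 0.0192
```

drive_tool:
  deltas:
    - [0, 0, 0, 0, 0, 0.002, 1]
    - [0, 0, 0, 0, 0, 0.003, 1]
    - [0, 0, 0, 0, 0, 0.004, 1]
    - [0, 0, 0, 0, 0, 0.004, 1]
    - [0, 0, 0, 0, 0, 0.004, 1]

```text
time: 8.2
ee_pos: [0.6012, -0.2574, 0.0846]
eef_rot: [1.0, -0.0, 0.0, 0.0]
ft_force: [-1.0, -0.4, -1.2]
width: 0.0195
```

drive_tool:
  deltas:
    - [0, 0, 0, 0, 0, 0.001, 1]
    - [0, 0, 0, 0, 0, 0.0015, 1]
    - [0, 0, 0, 0, 0, 0.0015, 1]
    - [0, 0, 0, 0, 0, 0.0015, 1]

```text
time: 8.6
ee_pos: [0.6014, -0.2574, 0.0837]
eef_rot: [1.0, -0.0, 0.0, 0.0]
ft_force: [-2.7, 1.1, 5.1]
width: 0.0192
```

The wrist force has risen to 5 N at the expected seating height, so I let go and rise.

drive_tool:
  deltas:
    - [0, 0, 0, 0, 0, 0, 0.4]
    - [0, 0, 0, 0, 0, 0, 0.1]
    - [0, 0, 0, 0, 0, 0, -0.2]
    - [0, 0, 0, 0, 0, 0, -0.2]
    - [0, 0, 0, 0, 0, 0, -0.2]
    - [0, 0, 0, 0, 0, -0.02, -0.2]
    - [0, 0, 0, 0, 0, -0.06, -0.2]
    - [0, 0, 0, 0, 0, -0.1, -0.2]
    - [0, 0, 0, 0, 0, -0.1, -0.2]

```text
time: 9.5
ee_pos: [0.6039, -0.2582, 0.1896]
eef_rot: [1.0, -0.0, 0.004, 0.002]
ft_force: [0.5, 0.5, 0.2]
width: 0.0522
```

drive_tool:
  deltas:
    - [0, 0, 0, -0.073, -0.277, 0, -0.2]
    - [0, 0, 0, -0.146, -0.555, 0, -0.2]
    - [0, 0, 0, -0.146, -0.555, 0, -0.2]
    - [0, 0, 0, -0.146, -0.555, 0, -0.2]
    - [0, 0, 0, -0.146, -0.555, 0, -0.2]
    - [0, 0, 0, -0.146, -0.555, 0, -0.2]
    - [0, 0, 0, -0.146, -0.555, 0, -0.2]
    - [0, 0, 0, -0.146, -0.555, 0, -0.2]
    - [0, 0, 0, -0.146, -0.555, 0, -0.2]
    - [0, 0, 0, -0.146, -0.555, 0, -0.2]
    - [0, 0, 0, -0.146, -0.555, 0, -0.2]
    - [0, 0, 0, -0.146, -0.555, 0, -0.2]

```text
time: 10.7
ee_pos: [0.4531, 0.3023, 0.1831]
eef_rot: [1.0, 0.002, -0.0, -0.001]
ft_force: [-0.6, -1.6, 0.0]
width: 0.0522
```

```bash
cat > chk.py <<'E'
from h import *
import sys
print(np.round(read_state()["ee_pos"],4))
t=dict(jar_large=[(.06,.037)],jar_medium=[(.054,.029)],jar_small=[(.048,.021)],lid_large=[(.065,.04),(.017,.04)],lid_medium=[(.059,.032),(.017,.032)],lid_small=[(.053,.024),(.017,.024)])
for c in("top","side"):
    im,d=snap(c,sys.argv[1]+c);P=cloud(c,d)
    for l,zz in t.items():
        for o in outline_of(l,c)[:3]:
            rgb=np.median(im[o["pixels"]],0)
            if o["score"]<.4 or ("lid" in l and rgb[2]<100): continue
            q=P[(cv2.dilate(o["pixels"].astype(np.uint8),np.ones((3,3)))>0)&(d>0)]
            for z,r in zz:
                f,n=rim(q,z,r)
                if f is None or n<60: continue
                k=q[abs(q[:,2]-z)<.004]; a=np.linalg.lstsq(np.c_[k[:,:2]-k[:,:2].mean(0),np.ones(len(k))],k[:,2],rcond=None)[0] if "lid" in l else np.zeros(3)
                print(c,l,round(o["score"],2),"z",z,f,n,"knob",rim(q,z+.024,.01)[0] if "lid" in l else "","tilt",a.round(3))
E
python3 chk.py A
```

```text
[0.4531 0.3023 0.1831]
top jar_small 0.96 z 0.048 [ 0.6049 -0.0847  0.0225] 137 knob  tilt [0. 0. 0.]
top lid_large 0.93 z 0.065 [ 0.6015 -0.2559  0.0396] 986 knob [ 0.6005 -0.2557  0.0095] tilt [-0.001  0.004  0.065]
top lid_small 0.91 z 0.017 [0.6017 0.0929 0.0236] 278 knob [0.6015 0.0928 0.0093] tilt [-0.012  0.005  0.017]
side jar_medium 0.97 z 0.054 [ 0.4386 -0.113   0.03  ] 232 knob  tilt [0. 0. 0.]
side jar_medium 0.58 z 0.054 [0.2846 0.4027 0.032 ] 126 knob  tilt [0. 0. 0.]
side jar_small 0.75 z 0.048 [ 0.6043 -0.0913  0.0219] 148 knob  tilt [0. 0. 0.]
side lid_large 0.85 z 0.065 [ 0.6    -0.2598  0.0399] 1522 knob [ 0.5994 -0.2601  0.0095] tilt [-0.001 -0.001  0.064]
side lid_small 0.62 z 0.017 [0.5997 0.0886 0.0235] 211 knob [0.6002 0.0881 0.0096] tilt [0.    0.004 0.016]
```

Large lid seated: flange at 65 mm, level, centred within about 1 mm. Next is the medium lid.

drive_tool:
  deltas:
    - [0, 0, 0, 0, 0, 0.02, -0.2]
    - [0, 0, 0, 0, 0, 0.05, -0.2]
    - [0, 0, 0, 0, 0, 0.08, -0.2]
    - [0, 0, 0, 0, 0, 0.1, -0.2]
    - [0, 0, 0, 0, 0, 0.1, -0.2]
    - [0, 0, 0, 0, 0, 0.1, -0.2]
    - [0, 0, 0, 0, 0, 0.1, -0.2]

```text
time: 12.1
ee_pos: [0.4563, 0.2982, 0.0845]
eef_rot: [1.0, -0.0, 0.001, -0.0]
ft_force: [-0.1, 0.9, 0.4]
width: 0.0522
```

drive_tool:
  deltas:
    - [0, 0, 0, 0, -0.0005, 0.02, -0.2]
    - [0, 0, 0, 0, -0.0005, 0.035, -0.2]
    - [0, 0, 0, 0, -0.0005, 0.045, -0.2]
    - [0, 0, 0, 0, -0.0005, 0.049, -0.2]
    - [0, 0, 0, 0, -0.0005, 0.049, -0.2]
    - [0, 0, 0, 0, -0.0005, 0.049, 0.2]
    - [0, 0, 0, 0, -0.0005, 0.049, 0.6]
    - [0, 0, 0, 0, -0.0005, 0.049, 1]
    - [0, 0, 0, 0, -0.0005, 0.049, 1]
    - [0, 0, 0, 0, -0.0005, 0.049, 1]
    - [0, 0, 0, 0, -0.0005, 0.049, 1]

```text
time: 13.2
ee_pos: [0.4556, 0.2982, 0.0342]
eef_rot: [1.0, -0.0, 0.0, -0.0]
ft_force: [-0.1, -0.1, 0.5]
width: 0.0195
```

drive_tool:
  deltas:
    - [0, 0, 0, 0, 0, -0.01, 1]
    - [0, 0, 0, 0, 0, -0.03, 1]
    - [0, 0, 0, 0, 0, -0.06, 1]
    - [0, 0, 0, 0, 0, -0.09, 1]
    - [0, 0, 0, 0, 0, -0.1, 1]
    - [0, 0, 0, 0, 0, -0.1, 1]
    - [0, 0, 0, 0, 0, -0.1, 1]

```text
time: 13.9
ee_pos: [0.4552, 0.2977, 0.1332]
eef_rot: [1.0, -0.0, -0.0, 0.0]
ft_force: [-0.9, -0.4, -0.6]
width: 0.0193
```

drive_tool:
  deltas:
    - [0, 0, 0, -0.001, 0.02, 0, 1]
    - [0, 0, 0, -0.003, 0.06, 0, 1]
    - [0, 0, 0, -0.004, 0.105, 0, 1]
    - [0, 0, 0, -0.006, 0.15, 0, 1]
    - [0, 0, 0, -0.008, 0.195, 0, 1]
    - [0, 0, 0, -0.009, 0.24, 0, 1]
    - [0, 0, 0, -0.011, 0.285, 0, 1]
    - [0, 0, 0, -0.013, 0.33, 0, 1]
    - [0, 0, 0, -0.014, 0.365, 0, 1]
    - [0, 0, 0, -0.015, 0.39, 0, 1]
    - [0, 0, 0, -0.0155, 0.403, 0, 1]
    - [0, 0, 0, -0.0155, 0.408, 0, 1]

```text
time: 15.1
ee_pos: [0.4391, -0.1105, 0.133]
eef_rot: [1.0, -0.001, -0.001, -0.0]
ft_force: [0.5, 0.8, -0.8]
width: 0.0192
```

drive_tool:
  deltas:
    - [0, 0, 0, 0, 0, 0, 1]
    - [0, 0, 0, 0, 0, 0.01, 1]
    - [0, 0, 0, 0, 0, 0.02, 1]
    - [0, 0, 0, 0, 0, 0.03, 1]
    - [0, 0, 0, 0, 0, 0.033, 1]
    - [0, 0, 0, 0, 0, 0.033, 1]
    - [0, 0, 0, 0, 0, 0.033, 1]

```text
time: 15.8
ee_pos: [0.4399, -0.1097, 0.1011]
eef_rot: [1.0, -0.0, 0.0, 0.0]
ft_force: [-0.7, 0.1, -0.7]
width: 0.0198
```

```bash
python3 rel.py medium M1
```

```text
tcp [ 0.4399 -0.1097  0.1011] w 0.0198
top flange z 0.0833 [ 0.4316 -0.1075  0.0224] 60
  tilt [-0.02   0.032]
  jar 0.63 [ 0.4358 -0.1042  0.026 ] 26
side flange z 0.0833 [ 0.4325 -0.1106  0.0253] 157
  tilt [-0.002  0.004]
  jar 0.84 [ 0.4321 -0.114   0.0236] 51
```

View pics/M1.png

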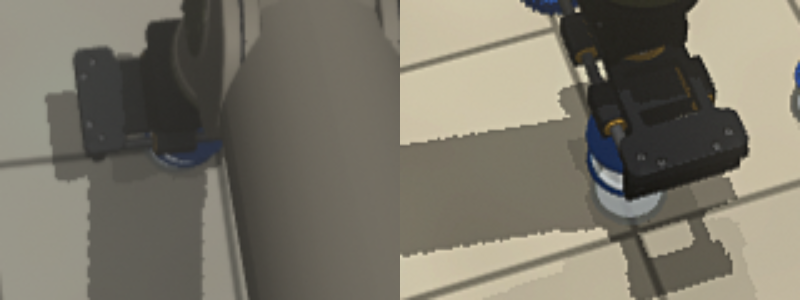

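The medium lid hangs level, concentric over its jar as far as the view shows. Lowering.

drive_tool:
  deltas:
    - [0, 0, 0, 0, 0, 0.005, 1]
    - [0, 0, 0, 0, 0, 0.009, 1]
    - [0, 0, 0, 0, 0, 0.013, 1]
    - [0, 0, 0, 0, 0, 0.016, 1]
    - [0, 0, 0, 0, 0, 0.019, 1]
    - [0, 0, 0, 0, 0, 0.021, 1]
    - [0, 0, 0, 0, 0, 0.021, 1]
    - [0, 0, 0, 0, 0, 0.021, 1]

```text
time: 16.8
ee_pos: [0.4398, -0.1098, 0.0801]
eef_rot: [1.0, -0.0, 0.0, 0.0]
ft_force: [0.1, 0.2, -0.7]
width: 0.0194
```

drive_tool:
  deltas:
    - [0, 0, 0, 0, 0, 0.002, 1]
    - [0, 0, 0, 0, 0, 0.003, 1]
    - [0, 0, 0, 0, 0, 0.004, 1]
    - [0, 0, 0, 0, 0, 0.004, 1]
    - [0, 0, 0, 0, 0, 0.004, 1]

```text
time: 17.3
ee_pos: [0.4399, -0.1098, 0.0761]
eef_rot: [1.0, -0.0, 0.0, 0.0]
ft_force: [-0.6, 0.2, 0.4]
width: 0.0194
```

drive_tool:
  deltas:
    - [0, 0, 0, 0, 0, 0.0005, 1]
    - [0, 0, 0, 0, 0, 0.001, 1]
    - [0, 0, 0, 0, 0, 0.001, 1]

```text
time: 17.6
ee_pos: [0.4401, -0.1099, 0.0761]
eef_rot: [1.0, -0.0, 0.0, 0.0]
ft_force: [-5.9, 1.3, 13.7]
width: 0.0193
```

drive_tool:
  deltas:
    - [0, 0, 0, 0, 0, 0, 0.4]
    - [0, 0, 0, 0, 0, 0, 0.1]
    - [0, 0, 0, 0, 0, 0, -0.2]
    - [0, 0, 0, 0, 0, 0, -0.2]
    - [0, 0, 0, 0, 0, 0, -0.2]
    - [0, 0, 0, 0, 0, -0.02, -0.2]
    - [0, 0, 0, 0, 0, -0.06, -0.2]
    - [0, 0, 0, 0, 0, -0.1, -0.2]
    - [0, 0, 0, 0, 0, -0.1, -0.2]

```text
time: 18.5
ee_pos: [0.4425, -0.1103, 0.18]
eef_rot: [1.0, -0.0, 0.004, 0.001]
ft_force: [0.2, -0.0, -0.2]
width: 0.052
```

drive_tool:
  deltas:
    - [0, 0, 0, 0.02, -0.025, 0, -0.2]
    - [0, 0, 0, 0.045, -0.056, 0, -0.2]
    - [0, 0, 0, 0.07, -0.087, 0, -0.2]
    - [0, 0, 0, 0.1, -0.125, 0, -0.2]
    - [0, 0, 0, 0.13, -0.162, 0, -0.2]
    - [0, 0, 0, 0.15, -0.187, 0, -0.2]
    - [0, 0, 0, 0.1615, -0.201, 0, -0.2]
    - [0, 0, 0, 0.1615, -0.201, 0.03, -0.2]
    - [0, 0, 0, 0.1615, -0.201, 0.06, -0.2]
    - [0, 0, 0, 0.1615, -0.201, 0.09, -0.2]
    - [0, 0, 0, 0.1615, -0.201, 0.09, -0.2]
    - [0, 0, 0, 0.1615, -0.201, 0.09, -0.2]

```text
time: 19.7
ee_pos: [0.6012, 0.0912, 0.0851]
eef_rot: [1.0, -0.0, -0.0, -0.0]
ft_force: [-0.3, 0.6, 0.3]
width: 0.0521
```

```bash
python3 chk.py B; python3 -c "
import cv2,numpy as np
a=cv2.imread('pics/Bside.png');cv2.imwrite('pics/Bs.png',cv2.resize(a[180:420,260:540],(700,600)))"
```

```text
[0.6012 0.0912 0.0851]
side jar_small 0.9 z 0.048 [ 0.6037 -0.0911  0.0225] 157 knob  tilt [0. 0. 0.]
side lid_large 0.66 z 0.065 [ 0.5998 -0.2598  0.0399] 1513 knob [ 0.5998 -0.2599  0.0096] tilt [-0.    -0.004  0.064]
side lid_medium 0.75 z 0.059 [ 0.4388 -0.1123  0.0318] 737 knob [ 0.4388 -0.1129  0.0095] tilt [ 0.002 -0.005  0.058]
```

View pics/Bs.png

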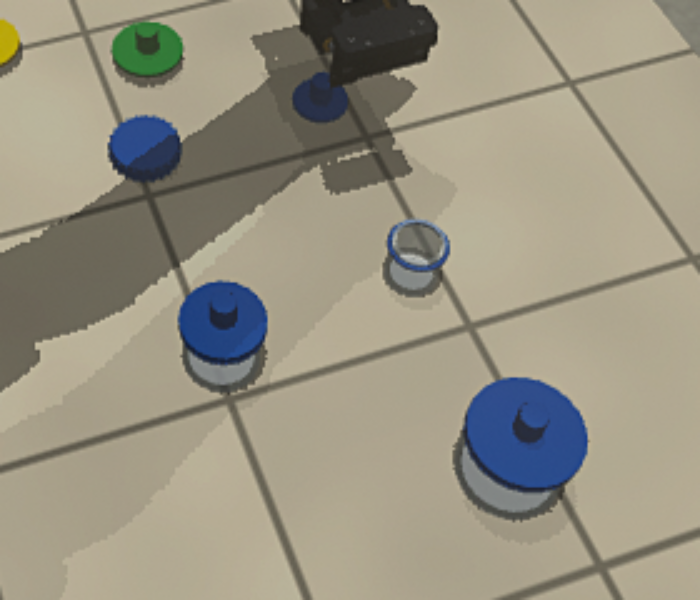

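The crop shows the large jar (525,430) and medium jar (223,320) closed with their lids flat. The small lid (320,97) is under the gripper, and the small jar (418,245) is still open. I grasp the small lid.

drive_tool:
  deltas:
    - [0, 0, 0, 0, 0, 0.02, -0.2]
    - [0, 0, 0, 0, 0, 0.035, -0.2]
    - [0, 0, 0, 0, 0, 0.045, -0.2]
    - [0, 0, 0, 0, 0, 0.0495, -0.2]
    - [0, 0, 0, 0, 0, 0.0495, -0.2]
    - [0, 0, 0, 0, 0, 0.0495, 0.2]
    - [0, 0, 0, 0, 0, 0.0495, 0.6]
    - [0, 0, 0, 0, 0, 0.0495, 1]
    - [0, 0, 0, 0, 0, 0.0495, 1]
    - [0, 0, 0, 0, 0, 0.0495, 1]
    - [0, 0, 0, 0, 0, 0.0495, 1]

```text
time: 21.5
ee_pos: [0.6015, 0.0911, 0.0357]
eef_rot: [1.0, -0.0, 0.0, 0.0]
ft_force: [0.9, -0.3, 0.5]
width: 0.0194
```

drive_tool:
  deltas:
    - [0, 0, 0, 0, 0, -0.01, 1]
    - [0, 0, 0, 0, 0, -0.03, 1]
    - [0, 0, 0, 0, 0, -0.06, 1]
    - [0, 0, 0, 0, 0, -0.09, 1]
    - [0, 0, 0, 0, 0, -0.1, 1]
    - [0, 0, 0, 0, 0, -0.1, 1]
    - [0, 0, 0, 0, 0, -0.1, 1]

```text
time: 22.2
ee_pos: [0.6009, 0.0909, 0.1347]
eef_rot: [1.0, -0.0, -0.0, 0.0]
ft_force: [0.3, -0.7, -0.8]
width: 0.019
```

drive_tool:
  deltas:
    - [0, 0, 0, 0.001, 0.02, 0, 1]
    - [0, 0, 0, 0.002, 0.055, 0, 1]
    - [0, 0, 0, 0.002, 0.095, 0, 1]
    - [0, 0, 0, 0.003, 0.135, 0, 1]
    - [0, 0, 0, 0.0035, 0.165, 0, 1]
    - [0, 0, 0, 0.0035, 0.1785, 0, 1]
    - [0, 0, 0, 0.0035, 0.1785, 0.01, 1]
    - [0, 0, 0, 0.0035, 0.1785, 0.025, 1]
    - [0, 0, 0, 0.0035, 0.1785, 0.037, 1]
    - [0, 0, 0, 0.0035, 0.1785, 0.037, 1]
    - [0, 0, 0, 0.0035, 0.1785, 0.037, 1]
    - [0, 0, 0, 0.0035, 0.1785, 0.037, 1]

```text
time: 23.4
ee_pos: [0.6052, -0.0868, 0.099]
eef_rot: [1.0, 0.0, 0.0, 0.0]
ft_force: [-0.3, -0.3, 0.0]
width: 0.0192
```

```bash
python3 rel.py small S1
```

```text
tcp [ 0.6052 -0.0868  0.099 ] w 0.0192
top flange z 0.0799 [ 0.5977 -0.0852  0.0166] 83
  tilt [-0.113 -0.007]
  jar 0.54 [ 0.6042 -0.0849  0.0218] 50
side flange z 0.0799 [ 0.6015 -0.0909  0.0217] 168
  tilt [-0.034 -0.001]
  jar 0.56 [ 0.6027 -0.0913  0.0216] 91
```

View pics/S1.png

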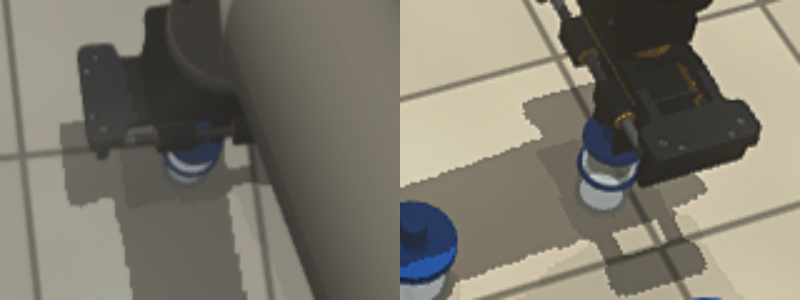

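The small lid hangs above its jar and lines up with the rim in both views. I shift it 0.5 mm in y and lower it.

drive_tool:
  deltas:
    - [0, 0, 0, 0, 0.0005, 0.006, 1]
    - [0, 0, 0, 0, 0.0005, 0.011, 1]
    - [0, 0, 0, 0, 0.0005, 0.015, 1]
    - [0, 0, 0, 0, 0.0005, 0.018, 1]
    - [0, 0, 0, 0, 0.0005, 0.021, 1]
    - [0, 0, 0, 0, 0.0005, 0.023, 1]
    - [0, 0, 0, 0, 0.0005, 0.023, 1]
    - [0, 0, 0, 0, 0.0005, 0.023, 1]

```text
time: 24.4
ee_pos: [0.6048, -0.0879, 0.0756]
eef_rot: [1.0, -0.0, 0.0, 0.0]
ft_force: [-0.4, -0.2, -0.0]
width: 0.0192
```

drive_tool:
  deltas:
    - [0, 0, 0, 0, 0, 0.001, 1]
    - [0, 0, 0, 0, 0, 0.002, 1]
    - [0, 0, 0, 0, 0, 0.003, 1]
    - [0, 0, 0, 0, 0, 0.003, 1]
    - [0, 0, 0, 0, 0, 0.003, 1]

```text
time: 24.9
ee_pos: [0.6048, -0.0879, 0.0725]
eef_rot: [1.0, -0.0, 0.0, 0.0]
ft_force: [0.1, 0.6, 0.5]
width: 0.0192
```

drive_tool:
  deltas:
    - [0, 0, 0, 0, 0, 0.0005, 1]
    - [0, 0, 0, 0, 0, 0.001, 1]
    - [0, 0, 0, 0, 0, 0.001, 1]

```text
time: 25.2
ee_pos: [0.6049, -0.0879, 0.0718]
eef_rot: [1.0, -0.0, 0.0, 0.0]
ft_force: [-1.0, 0.5, 2.0]
width: 0.019
```

Contact at the expected height (0.0717), so I release, rise and move clear of the view.

drive_tool:
  deltas:
    - [0, 0, 0, 0, 0, 0, 0.4]
    - [0, 0, 0, 0, 0, 0, 0.1]
    - [0, 0, 0, 0, 0, 0, -0.2]
    - [0, 0, 0, 0, 0, 0, -0.2]
    - [0, 0, 0, 0, 0, 0, -0.2]
    - [0, 0, 0, 0, 0, -0.02, -0.2]
    - [0, 0, 0, 0, 0, -0.06, -0.2]
    - [0, 0, 0, 0, 0, -0.11, -0.2]
    - [0, 0, 0, 0, 0, -0.13, -0.2]
    - [0, 0, 0, 0, 0, -0.13, -0.2]

```text
time: 26.2
ee_pos: [0.6066, -0.0879, 0.2056]
eef_rot: [1.0, -0.0, 0.003, 0.001]
ft_force: [-0.4, 0.2, -0.5]
width: 0.0521
```

drive_tool:
  deltas:
    - [0, 0, 0, -0.05, -0.08, 0, -0.2]
    - [0, 0, 0, -0.1, -0.28, 0, -0.2]
    - [0, 0, 0, -0.1, -0.28, 0, -0.2]
    - [0, 0, 0, -0.1, -0.28, 0, -0.2]
    - [0, 0, 0, -0.1, -0.28, 0, -0.2]
    - [0, 0, 0, -0.1, -0.28, 0, -0.2]
    - [0, 0, 0, -0.1, -0.28, 0, -0.2]
    - [0, 0, 0, -0.1, -0.28, 0, -0.2]
    - [0, 0, 0, -0.1, -0.28, 0, -0.2]
    - [0, 0, 0, -0.1, -0.28, 0, -0.2]

```text
time: 27.2
ee_pos: [0.5054, 0.1905, 0.201]
eef_rot: [1.0, -0.002, -0.0, 0.0]
ft_force: [-1.3, -0.7, -0.6]
width: 0.0522
```

```bash
python3 chk.py C; python3 -c "
import cv2
a=cv2.imread('pics/Cside.png');cv2.imwrite('pics/Cs.png',cv2.resize(a[120:420,200:540],(680,600)))"
```

```text
[0.5054 0.1905 0.201 ]
top lid_large 0.81 z 0.065 [ 0.6012 -0.2556  0.0395] 967 knob [ 0.601  -0.2557  0.0095] tilt [-0.    -0.004  0.065]
top lid_medium 0.67 z 0.059 [ 0.4404 -0.1084  0.0315] 648 knob [ 0.44   -0.1085  0.0094] tilt [-0.005 -0.001  0.059]
top lid_small 0.7 z 0.053 [ 0.6051 -0.0863  0.0235] 289 knob [ 0.6049 -0.0867  0.0094] tilt [-0.001 -0.008  0.053]
side lid_large 0.61 z 0.065 [ 0.5997 -0.2598  0.0397] 1511 knob [ 0.5997 -0.2601  0.0093] tilt [0.001 0.003 0.064]
side lid_small 0.64 z 0.053 [ 0.6036 -0.0906  0.0236] 311 knob [ 0.6033 -0.0908  0.0097] tilt [-0.001 -0.002  0.052]
```

View pics/Cs.png

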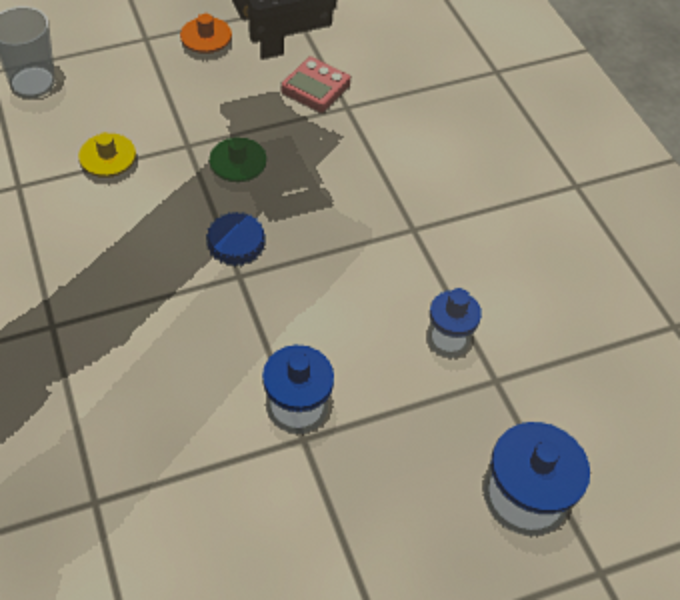

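The picture shows all three jars closed with their lids flat: large at (540,465), medium at (298,377) and small at (455,312). The cap, timer and look-alikes look undisturbed. Handing in.

```bash
python3 -c "
from bench import *
print(close_job())"
```

```text
the job is handed in; nothing more can be done
None
```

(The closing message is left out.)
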